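# Load the hollow die into the clay extruder's die holder

## Task

Load the extruder's die holder for making clay tube: lay the brass die flat on the lip at the bottom of its bore, then the blue spacer ring on the die, then the steel bridge on top with its core hanging down into the die, each pushed fully home and lying flat, with the holder standing on the table. Leave the black spare die, the red can and the glass bowl where they are.

Things in the scene. Friction and masses are not known exactly. Their poses are not given: they have to be found in the camera images.
- holder: Die holder of a clay extruder: loose, heavy (0.9 kg) aluminium cup standing mouth up on the table, 74 mm across, 34 mm high. Origin: centre of its underside; z up. On its +x and -x sides two bolt forks reach out to 58 mm from the axis (z 14 to 28 mm, 31 mm wide). On its +y and -y sides the wall is cut away by finger reliefs (see holder_lip).
- holder_lip (a point): Centre of the holder's inner floor, z = 6 mm in its frame: a lip 6 mm thick round a 44 mm opening. The bore is 58 mm in diameter from here up. Two finger reliefs 35 mm wide, on the holder's +y and -y sides, are open outwards from this height to the rim, so fingers that hold a ring by its edge along the holder's y can go right down with it.
- holder_rim (a point): Centre of the bore's mouth, level with the holder's rim (z = 34 mm in its frame). The bore flares from 58 to 62 mm over the last 3.5 mm below the rim, to lead the rings in.
- die: Brass die: flat ring, 56 mm outer diameter, 10 mm thick, round opening 28 mm, 0.11 to 0.21 kg, alike both ways up; starts flat on the table, left or right of the holder. Origin: its centre at mid-height (5 mm above its underside); z is its axis. Goes in first, on the lip; home, its origin is 11 mm above the holder's underside.
- spacer: Blue plastic spacer ring: 56 mm outer, 44 mm inner diameter, 12 mm high, 0.025 kg, alike both ways up; starts flat on the table, on the other side from the die. Origin: its centre at mid-height (6 mm above its underside); z is its axis. Goes in second, on the die; home, its origin is 22 mm above the holder's underside.
- bridge: Steel bridge, 0.14 to 0.28 kg: ring 56 mm outer, 44 mm inner diameter, 7 mm high, crossed by a bar, with a round core 18 mm in diameter that reaches 22 mm below the ring. Origin: centre of the ring's underside; z up. Starts upright on the stand, core in a hole. Goes in last, bar up, at any turn; home, its origin is 28 mm above the holder's underside, the ring 1 mm proud of the rim.
- bridge_bar (a point): Grip point in the middle of the bridge's bar, 18 mm above the ring's underside. The bar runs along the bridge's x: 40 mm long, 10 mm wide, standing from the ring's top (7 mm) to 28 mm above its underside.
- stand: Fixed wooden die stand: block 66 x 150 x 26 mm with two 30 mm holes through it, 40 mm to the +y and -y side of its centre. Origin: centre of its underside; its long side runs along y. The bridge rests over one hole, the spare die lies over the other.
- spare_die: Spare black plastic die with three small holes, 56 mm in diameter, 10 mm thick, on the stand; not needed. Origin: its centre at mid-height.
- can: Red drinks can, 66 mm in diameter, 115 mm high, a bystander. Origin: centre of its underside.
- bowl: Small glass bowl, 96 mm across, 50 mm high, a bystander. Origin: centre of its underside.
Things that resemble listed ones, but are neither listed nor needed, are in the scene too. Leave any turquoise look-alike of the spacer alone.

How it is judged:
By the outcome, as a careful person would: the job done as asked, in the order asked, and still so for the second after the job is handed in, with the robot touching nothing.
It also fails if it takes over 69 s, if anything falls off the work surface, if the arm or the gripper's body presses on something with over 40 N, if the wrist force passes 120 N, or if a joint passes its speed limit or range.

## Robot

A 6-joint arm with a two-finger parallel gripper is mounted at the origin on the work surface. World frame = base frame: x ahead of the robot, y to its left, z up, the work surface at z = 0. Lengths are in m, angles in rad, forces in N, time in s.
With the tool pointing down it reaches from about 0.3 to 0.775 m from the base axis. Payload 14.6 kg.
Tool frame: the origin (TCP) lies midway between the tips of the shut fingers; the grasp point (between the pads) lies 19 mm behind it; z points along the fingers, y is the line along which they close (so a half turn about z gives the same grasp; the last joint's range is limited). The gripper opens to 85 mm and grips with 20 to 120 N. Pads are 22 mm wide; open, the fingers measure 114 mm over their backs; the gripper's body (76 mm by 85 mm) begins 54 mm behind the grasp point. The pads swing forward as they close: fully open they stand 13 mm farther back than shut.
Start: joints at [-1.332, 0.3, 1.521, -0, 1.321, -0.067], TCP at [0.166, -0.524, 0.231] pointing down, gripper open.
Joint ranges: [-3.03, 3.03], [-0.79, 2.21], [0.23, 2.52], [-1.04, 4.18], [0, 3.07], [-2.55, 2.55]. Speed limits (rad/s): [2.22, 2.22, 2.57, 3.14, 3.14, 3.14].

## Interface

Orientations are given as a unit quaternion [w, x, y, z].
In Python, from plant import monitor, read_camera, calibration, ctrl gives the robot as it stands.
- The arm moves only by the shell command python3 -m inch 'ROWS' [FORCE]. ROWS is JSON, one flat list of numbers, 5 for each row, row after row: the closure, from -1 (fully open) to 1 (shut), then the shift along the world's x, y, z as a fraction of full scale, then the turn about the world's z as a fraction of full scale. A call has 1 to 5 rows; each row shifts and turns the commanded pose from where the row before left it; what a row does not reach is not made up. Full scale, the value 1, is 10 cm for a shift and 0.08 rad for a turn. A row lasts 1/12 s, in which the tool goes at most 41.7 mm and 7.16 degrees, less where a joint would pass 70% of its speed; a pose out of reach is approached as far as the arm can. A call with a number of a shift or a turn outside -1 to 1 is refused whole. A call with a gripper value outside its range is refused whole. The fingers move at their own pace and stop on an object; FORCE is the grip in N (left out, the last holds). Time passes only in rows, so rows that do not move let the fingers close. It gives the time, the measured TCP pose, the force, the opening and the grip force at its end, in the units of the state.
- monitor.get_state(): the state, without advancing time (a new reading comes with each control period).
- read_camera(name): name is "scene" or "top"; returns the picture (420x560x3 uint8, blue, green, red); there is no depth.
- calibration(name): a dict with "fx", "fy", "cx", "cy" (pixels), "xyz" and "attitude" of the camera in the world. Camera axes: x right, y up, looking along -z (the intrinsics and any distortion apply to the point x, -y, -z); pixel columns grow to the right and rows downward; lengths in m; the calibration is good to about 2 mm. A picture is of the moment at which its call begins. calibration takes no time and is no camera call.
- ctrl.hand_in(): hands the job in; it is judged then, once.
The state is a dict: "time": time; "q": joint angles; "qvel": joint speeds; "joint_efforts": joint torques, N m; "tcp_pos": TCP position; "tool_rot": TCP orientation; "force": force on the tool from outside, world axes, zero at the start; "torque": the same for the moment, N m; "finger_gap": finger opening in m; "grasp_force": force on a finger pad.
Only numpy, scipy, OpenCV 4.12 (cv2) and the standard library are available. Lean on these libraries where they do the work, as an engineer would, in place of code of your own. Each camera call takes 0.05 s, during which the arm holds its last target. There are 200 camera calls.

## Working session

There is one attempt and no reset: what is moved stays moved. The work goes in short steps, Python scripts to look and compute and a shell command to move; the robot and the scene stay as the last step left them, time stands still between calls to the robot, and variables do not carry over. Pictures are saved under pics/ and viewed, at most 11 in all, crops included, and the job is handed in when it is done.

```bash
mkdir -p pics; ls
python3 - <<'E'
from plant import monitor, read_camera, calibration
import cv2
for n in("scene","top"):
    im=read_camera(n); cv2.imwrite(f"pics/{n}0.png",im); print(n,calibration(n))
print(monitor.get_state())
E
```

```text
pics
scene {'fx': 493.3692722052225, 'fy': 493.3692722052225, 'cx': 271.50759702542, 'cy': 211.45685063671286, 'xyz': array([ 1.32367438, -0.166855  ,  0.76160297]), 'attitude': array([0.69669733, 0.33211234, 0.2669015 , 0.57712894])}
top {'fx': 424.7007807654721, 'fy': 424.7007807654721, 'cx': 284.07562362497464, 'cy': 211.41311210849975, 'xyz': array([ 0.29013834, -0.01275725,  1.08861012]), 'attitude': array([-0.70238777, -0.08145218,  0.05656495,  0.70485273])}
{'time': 0.1, 'q': array([-1.33156504e+00,  3.00389513e-01,  1.52151904e+00, -7.28212948e-06,
        1.32069397e+00, -6.65735404e-02]), 'qvel': array([ 0.00233103, -0.00171671, -0.00081184, -0.00079783,  0.00293745,
        0.00010211]), 'joint_efforts': array([ 5.35965683e-04, -5.44379067e+01, -3.62371230e+01, -1.08598183e-04,
        3.02549073e-03, -1.16078624e-05]), 'tcp_pos': array([ 0.1655434 , -0.52427702,  0.23079231]), 'tool_rot': array([-5.02753341e-04,  9.88332919e-01,  1.52308197e-01, -4.70507837e-05]), 'force': array([0.90932991, 0.34731559, 0.25439246]), 'torque': array([ 0.04816586,  0.03707186, -0.00464424]), 'grasp_force': 0.0, 'finger_gap': 0.08547165661753678}
```

View pics/scene0.png

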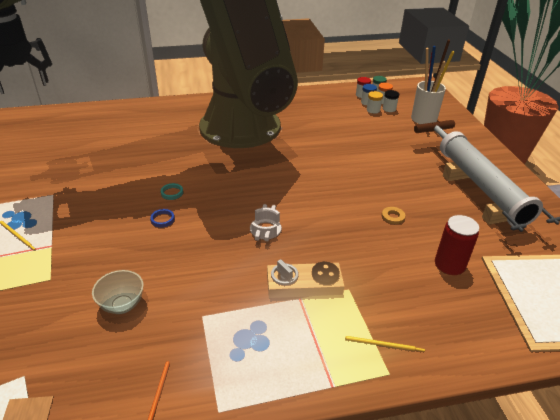

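View pics/top0.png

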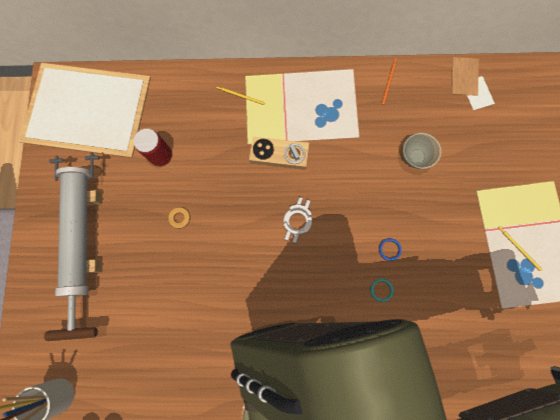

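Scene: die at top(179,218)/scene(393,215). Spacer candidates are top(390,249), blue, and (382,290), turquoise. The holder is at (298,220), the bridge at (295,153), and the spare die at (263,149). I choose the blue ring at (390,249) and check it in a crop.

```bash
cat > h.py <<'E'
import numpy as np, cv2
from plant import monitor, read_camera, calibration
from scipy.spatial.transform import Rotation as R
def cam(n):
    c=calibration(n); q=c['attitude']; return c,R.from_quat([q[1],q[2],q[3],q[0]]).as_matrix()
def px2w(n,u,v,z):
    c,M=cam(n); d=M@np.array([(u-c['cx'])/c['fx'],-(v-c['cy'])/c['fy'],-1]); return c['xyz']+d*(z-c['xyz'][2])/d[2]
def w2px(n,p):
    c,M=cam(n); a=M.T@(np.array(p)-c['xyz']); return c['cx']+c['fx']*a[0]/-a[2], c['cy']+c['fy']*a[1]/a[2]
def crop(im,u,v,w,h,s): return cv2.resize(im[v:v+h,u:u+w],None,fx=s,fy=s,interpolation=cv2.INTER_CUBIC)
def st():
    s=monitor.get_state(); q=s['tool_rot']; m=R.from_quat([q[1],q[2],q[3],q[0]]).as_matrix()
    print(s['time'],s['tcp_pos'].round(4),'yaw_y',np.degrees(np.arctan2(m[1,1],m[0,1])).round(1),s['force'].round(1),s['finger_gap'].round(4),s['grasp_force'].round(1))
E
python3 - <<'E'
from h import *
t=cv2.imread("pics/top0.png"); s=cv2.imread("pics/scene0.png")
a=crop(t,245,130,80,60,5); b=crop(t,265,185,80,60,5); c=crop(t,355,235,80,60,5); d=crop(t,150,190,80,60,5)
cv2.imwrite("pics/c1.png",np.vstack([np.hstack([a,b]),np.hstack([c,d])]))
a=crop(s,260,250,80,60,5); b=crop(s,226,192,80,60,5); c=crop(s,130,180,80,60,5); d=crop(s,355,185,80,60,5)
cv2.imwrite("pics/c2.png",np.vstack([np.hstack([a,b]),np.hstack([c,d])]))
# colour masks: ellipse centres
for n,im in(("top",t),("scene",s)):
    hsv=cv2.cvtColor(im,cv2.COLOR_BGR2HSV)
    roi={"top":dict(die=(160,200,40,40),sp=(370,230,45,36)),"scene":dict(die=(375,200,40,30),sp=(145,205,36,26))}[n]
    for k,(x,y,w,h) in roi.items():
        p=hsv[y:y+h,x:x+w]
        lo,hi=((15,120,90),(32,255,255)) if k=='die' else ((108,120,40),(135,255,255))
        m=cv2.inRange(p,lo,hi); cs,_=cv2.findContours(m,cv2.RETR_EXTERNAL,cv2.CHAIN_APPROX_NONE)
        cc=max(cs,key=cv2.contourArea); e=cv2.fitEllipse(cc); u,v=e[0][0]+x,e[0][1]+y
        print(n,k,u,v,e[1],px2w(n,u,v,.010 if k=='die' else .012))
E
```

```text
top die 178.60772514343262 217.26712036132812 (20.47125244140625, 21.434385299682617) [0.49027904 0.30051673 0.01      ]
top sp 389.7180461883545 249.0768527984619 (20.22467803955078, 21.039997100830078) [ 0.40491186 -0.24094515  0.012     ]
scene die 393.1836643218994 214.80679988861084 (16.079784393310547, 23.377012252807617) [0.49630726 0.29864252 0.01      ]
scene sp 161.80390167236328 216.34447765350342 (13.633193016052246, 22.805374145507812) [ 0.40671543 -0.24175976  0.012     ]
```

View pics/c1.png

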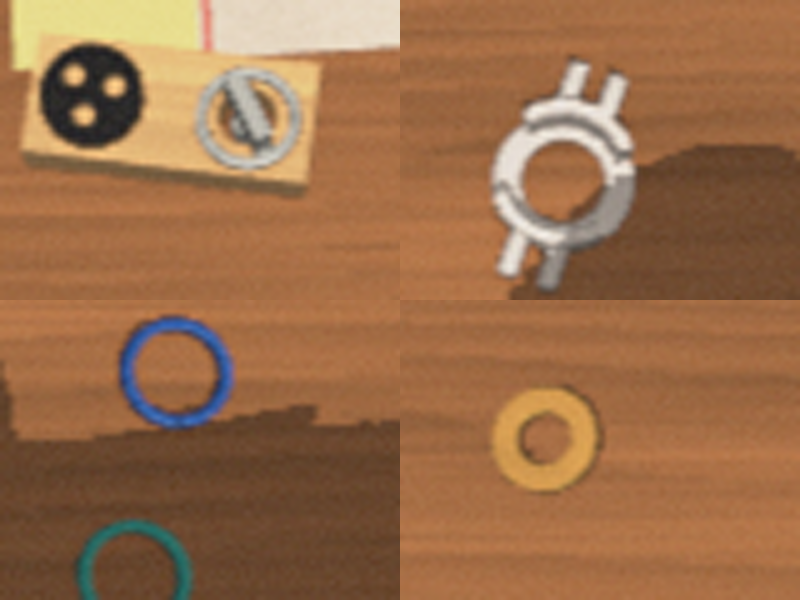

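View pics/c2.png

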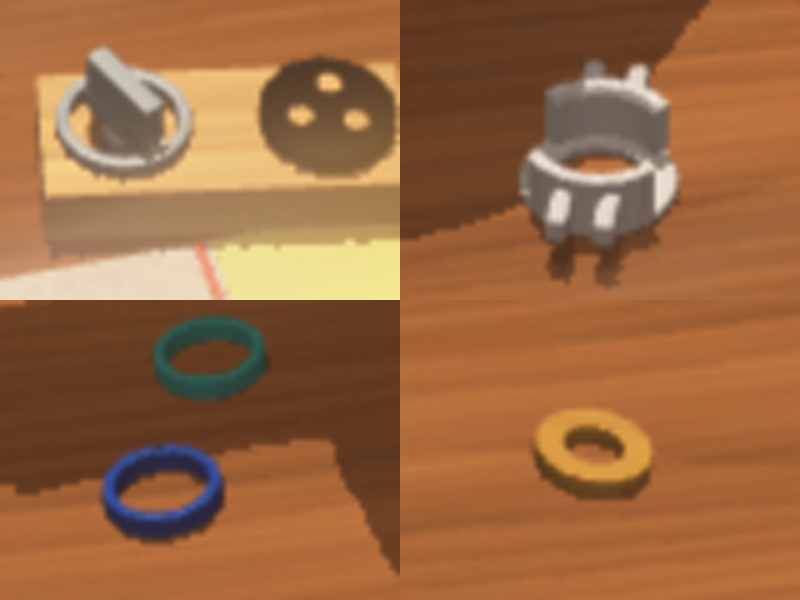

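Run:
```python
from h import *
for k,z,t,s in(("die",.005,(178.61,217.27),(393.18,214.81)),("sp",.006,(389.72,249.08),(161.8,216.34)),("bridge ring",.033,(294.4,153.2),(284.2,274)),):
    print(k,px2w("top",*t,z),px2w("scene",*s,z))
a=px2w("top",304.0,198.4,.028);b=px2w("top",290.2,240.8,.028)
print("forks",a,b,(a+b)/2,np.degrees(np.arctan2(*(a-b)[1::-1])),np.linalg.norm(a-b))
print("lip hole",px2w("top",297.0,221.0,.006),"rim",px2w("top",297.4,219.6,.034))
a=px2w("top",291,145.6,.054);b=px2w("top",297.6,158.6,.054);print("bar",a,b,(a+b)/2,np.degrees(np.arctan2(*(a-b)[1::-1])))
o=(px2w("top",297.0,221,.006)); 
for z in(.006,.034): print(w2px("scene",(o[0],o[1],z)))
st()
```

```text
die [0.4911991  0.30196255 0.005     ] [0.49081299 0.301726   0.005     ]
sp [ 0.40554349 -0.24222137  0.006     ] [ 0.3993576  -0.24236798  0.006     ]
bridge ring [ 0.6536726  -0.00231672  0.033     ] [ 0.65807626 -0.00256829  0.033     ]
forks [ 0.53391597 -0.02624685  0.028     ] [0.42497999 0.00937535 0.028     ] [ 0.47944798 -0.00843575  0.028     ] -18.107810469451756 0.11461234045736747
lip hole [ 0.47918552 -0.00789737  0.006     ] rim [ 0.477871   -0.00905209  0.034     ]
bar [0.66694983 0.00608727 0.054     ] [ 0.63194263 -0.01059679  0.054     ] [ 0.64944623 -0.00225476  0.054     ] 25.481974893501516
(np.float64(265.36047816538087), np.float64(226.5760654024637))
(np.float64(265.40352754439203), np.float64(217.3569999301943))Traceback (most recent call last):
  File "<stdin>", line 10, in <module>
  File "h.py", line 13, in st
    print(s['time'],s['tcp_pos'].round(4),'yaw_y',np.degrees(np.arctan2(m[1,1],m[0,1])).round(1),s['force'].round(1),s['finger_gap'].round(4),s['grasp_force'].round(1))
                                                                                                                     ^^^^^^^^^^^^^^^^^^^^^
AttributeError: 'float' object has no attribute 'round'
```

```bash
sed -i "s/s\['finger_gap'\].round(4),s\['grasp_force'\].round(1)/round(float(s['finger_gap']),4),round(float(s['grasp_force']),1)/" h.py
python3 -m inch '[-1,0.23,0.27,0,-0.776,-1,0.23,0.27,0,-0.776,-1,0.23,0.27,0,-0.776,-1,0.23,0.27,0,-0.776,-1,0.23,0.27,0,-0.776]' 40
python3 -m inch '[-1,0.23,0.27,0,-0.776,-1,0.23,0.27,0,-0.776,-1,0.23,0.27,0,-0.776,-1,0.23,0.27,0,-0.776,-1,0.23,0.27,0,-0.776]' 
python3 -c "from h import *;st()"
```

```text
time: 0.52
tcp_pos: [0.2812, -0.388, 0.231]
tool_rot: [-0.0, 1.0, -0.004, -0.0]
force: [0.6, -0.9, 0.3]
finger_gap: 0.0855
grasp_force: 0.0
time: 0.93
tcp_pos: [0.3963, -0.2529, 0.2312]
tool_rot: [-0.0, 0.987, -0.158, -0.0]
force: [1.0, -1.4, 0.4]
finger_gap: 0.0853
grasp_force: 0.0
0.9333 [ 0.3963 -0.2529  0.2312] yaw_y -108.2 [ 1.  -1.4  0.4] 0.0853 0.0
```

```bash
python3 -m inch '[-1,0.063,0.37,-0.067,0,-1,0.063,0.37,-0.067,0,-1,0.063,0.37,-0.067,0,-1,0.063,0.37,-0.067,0,-1,0.063,0.37,-0.067,0]' >/dev/null
python3 -m inch '[-1,0.063,0.37,-0.067,0,-1,0.063,0.37,-0.067,0,-1,0.063,0.37,-0.067,0,-1,0.063,0.37,-0.067,0,-1,0.063,0.37,-0.067,0]' >/dev/null
python3 -m inch '[-1,0.063,0.37,-0.067,0,-1,0.063,0.37,-0.067,0,-1,0.063,0.37,-0.067,0,-1,0.063,0.37,-0.067,0,-1,0.063,0.37,-0.067,0]' >/dev/null
python3 -m inch '[-1,0,0,0,0,-1,0,0,0,0]' >/dev/null
python3 -c "from h import *;st()"
```

```text
2.35 [0.4894 0.3017 0.1295] yaw_y -107.9 [-0.9 -1.1 -1. ] 0.0858 0.0
```

```bash
python3 -m inch '[-1,0.01,0,-0.35,0,-1,0,0,-0.35,0,-1,0,0,-0.3,0,-1,0,0,-0.2,0,-1,0,0,-0.1,0]' >/dev/null
python3 -m inch '[-1,0,0,0,0,1,0,0,0,0,1,0,0,0,0,1,0,0,0,0,1,0,0,0,0]' 40 >/dev/null
python3 -c "from h import *;st()"
python3 -m inch '[1,0,0,0,0,1,0,0,0,0,1,0,0,0,0]' >/dev/null
python3 -c "from h import *;st()"
```

```text
3.1833 [0.4919 0.3008 0.003 ] yaw_y -108.0 [-3.2 -2.8 11.2] 0.0529 39.7
3.4333 [0.4919 0.3007 0.003 ] yaw_y -108.0 [-3.2 -3.9 11. ] 0.0526 39.7
```

```bash
python3 -m inch '[1,0,0,0.05,0,1,0,0,0.15,0,1,0,0,0.3,0,1,0,0,0.3,0,1,0,0,0,0]' >/dev/null
python3 - <<'E'
from h import *
st(); t=read_camera("top"); s=read_camera("scene")
cv2.imwrite("pics/g1.png",np.hstack([crop(t,130,170,100,100,4),crop(s,340,130,100,100,4)]))
E
```

```text
3.85 [0.4934 0.3018 0.0874] yaw_y -108.0 [ 0.9  0.7 -0.6] 0.0526 42.5
```

View pics/g1.png

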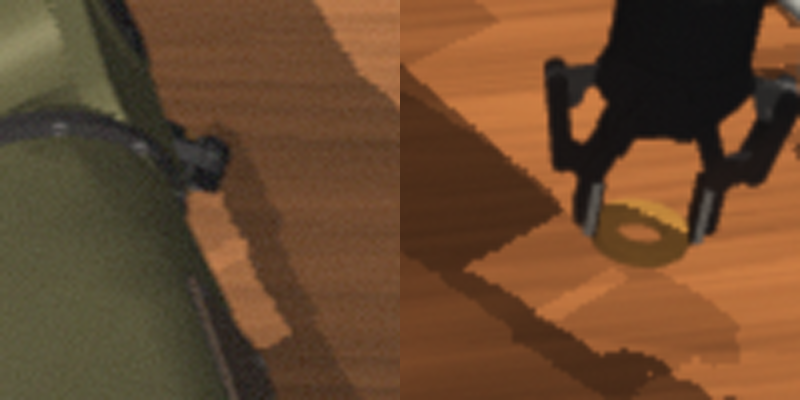

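Run:
```python
from h import *
st()
for z in(.085,.09,.095): print(z,w2px("scene",(.4925,.301,z)), px2w("scene",399.6,187.6,z))
# pad locations
y=np.array([np.cos(np.radians(72)),np.sin(np.radians(72)),0])
for s in(-1,1):
  for z in(.0874,.1064): print(s,z,w2px("scene",np.array([.4925,.301,z])+s*.028*y))
```

```text
3.95 [0.4916 0.3008 0.0825] yaw_y -108.0 [ 0.7 -0.1 -2. ] 0.0525 42.5
0.085 (np.float64(399.03987460634085), np.float64(188.56316384403112)) [0.48924431 0.3037043  0.085     ]
0.09 (np.float64(399.42500300527195), np.float64(186.8125759181664)) [0.49541063 0.30022693 0.09      ]
0.095 (np.float64(399.8123124475844), np.float64(185.05207413443017)) [0.50157695 0.29674957 0.095     ]
-1 0.0874 (np.float64(386.83877138869934), np.float64(186.7250359604183))
-1 0.1064 (np.float64(388.1809018364175), np.float64(180.00523560337137))
1 0.0874 (np.float64(411.6632434006133), np.float64(188.7274732021961))
1 0.1064 (np.float64(413.2806180089631), np.float64(182.0002927967317))
```

```bash
python3 -m inch '[1,-0.014,-0.343,0,0,1,-0.014,-0.343,0,0,1,-0.014,-0.343,0,0,1,-0.014,-0.343,0,0,1,-0.014,-0.343,0,0]' >/dev/null
python3 -m inch '[1,-0.014,-0.343,0,0,1,-0.014,-0.343,0,0,1,-0.014,-0.343,0,0,1,-0.014,-0.343,-0.1,0,1,0,0,-0.1,0]' >/dev/null
python3 -m inch '[1,0,0,0,0,1,0,0,0,0]' >/dev/null
python3 - <<'E'
from h import *
st(); s=read_camera("scene")
cv2.imwrite("pics/g2.png",crop(s,215,160,100,100,6)); st()
for z in (.06,.066):print(w2px("scene",(.479,-.008,z)))
E
```

```text
4.95 [ 0.4779 -0.0079  0.06  ] yaw_y -108.1 [ 0.5 -0.2 -1.6] 0.0526 42.6
5.0 [ 0.4783 -0.0075  0.0605] yaw_y -108.0 [-0.4 -0.  -1. ] 0.0525 42.6
(np.float64(265.3848333924438), np.float64(208.48477914089662))
(np.float64(265.3943114785219), np.float64(206.41053094873212))
```

View pics/g2.png

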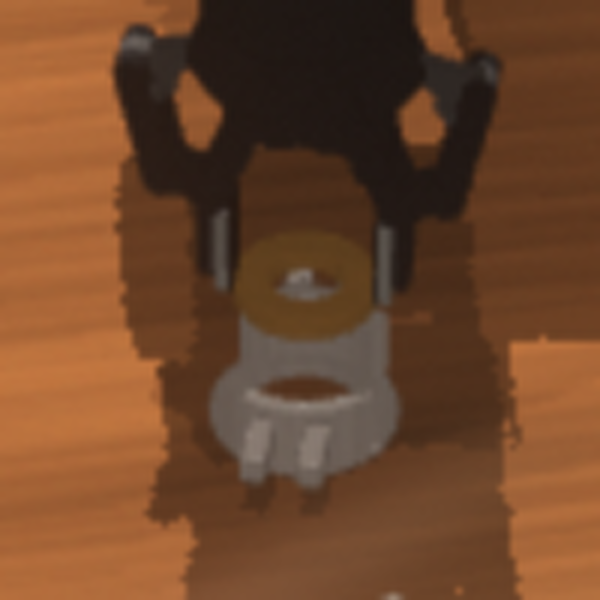

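Die is level between the pads, centred at crop x 305, same as the holder body's centre (210–400). Descending.

```bash
python3 -m inch '[1,0,0,-0.1,0,1,0,0,-0.08,0,1,0,0,-0.04,0,1,0,0,-0.02,0,1,0,0,-0.02,0]' >/dev/null
python3 -c "from h import *;st()"
python3 -m inch '[1,0,0,-0.03,0,1,0,0,-0.03,0,1,0,0,-0.03,0,1,0,0,-0.03,0,1,0,0,0,0]' >/dev/null
python3 -c "from h import *;st()"
```

```text
5.4167 [ 0.4787 -0.0079  0.0346] yaw_y -108.0 [ 2.  -1.1  1.3] 0.0524 43.0
5.8333 [ 0.4803 -0.0086  0.0236] yaw_y -108.1 [ 9.2 -3.7  5. ] 0.0525 45.5
```

```bash
python3 -m inch '[1,0.015,-0.005,0,0,1,0,0,0,0,1,0,0,0,0]' >/dev/null
python3 -c "from h import *;st()"
python3 -m inch '[1,0,0,-0.03,0,1,0,0,-0.03,0,1,0,0,0,0]' >/dev/null
python3 -c "from h import *;st()"
```

```text
6.0833 [ 0.4805 -0.0088  0.0229] yaw_y -108.0 [ 5.7 -1.4 -0.1] 0.0526 45.4
6.3333 [ 0.4804 -0.0088  0.0165] yaw_y -108.1 [ 5.2 -0.8  1.7] 0.0523 45.5
```

```bash
python3 -m inch '[1,0.012,-0.004,0,0,1,0,0,-0.03,0,1,0,0,-0.02,0,1,0,0,-0.01,0,1,0,0,0,0]' >/dev/null
python3 -c "from h import *;st()"
python3 -m inch '[1,0,0,-0.01,0,1,0,0,-0.01,0,1,0,0,0,0]' >/dev/null
python3 -c "from h import *;st()"
```

```text
6.75 [ 0.4803 -0.0089  0.0103] yaw_y -108.0 [-5.2  0.   8.9] 0.0526 46.5
7.0 [ 0.4805 -0.009   0.0088] yaw_y -108.0 [-8.5  0.5 14. ] 0.0522 48.4
```

```bash
python3 -m inch '[-1,0,0,0,0,-1,0,0,0,0,-1,0,0,0,0,-1,0,0,0,0,-1,0,0,0,0]' >/dev/null
python3 -c "from h import *;st()"
python3 -m inch '[-1,0,0,0.1,0,-1,0,0,0.2,0,-1,0,0,0.3,0,-1,0,0,0.3,0,-1,0,-0.1,0.3,0]' >/dev/null
python3 -m inch '[-1,-0.1,-0.3,0,0,-1,-0.1,-0.3,0,0,-1,-0.1,-0.35,0,0,-1,-0.1,-0.35,0,0,-1,-0.1,-0.35,0,0]' >/dev/null
python3 -m inch '[-1,-0.1,-0.35,0,0,-1,-0.05,-0.24,0,0,-1,0,0,0,0,-1,0,0,0,0]' >/dev/null
python3 - <<'E'
from h import *
st(); s=read_camera("scene"); t=read_camera("top")
cv2.imwrite("pics/g3.png",np.hstack([crop(t,260,180,80,80,5),crop(s,226,180,80,80,5)]))
E
```

```text
7.4167 [ 0.4811 -0.009   0.0086] yaw_y -108.0 [0.8 0.3 0.1] 0.0851 0.0
8.5833 [ 0.4158 -0.2439  0.1293] yaw_y -108.2 [0.6 0.3 0.3] 0.0854 0.0
```

View pics/g3.png

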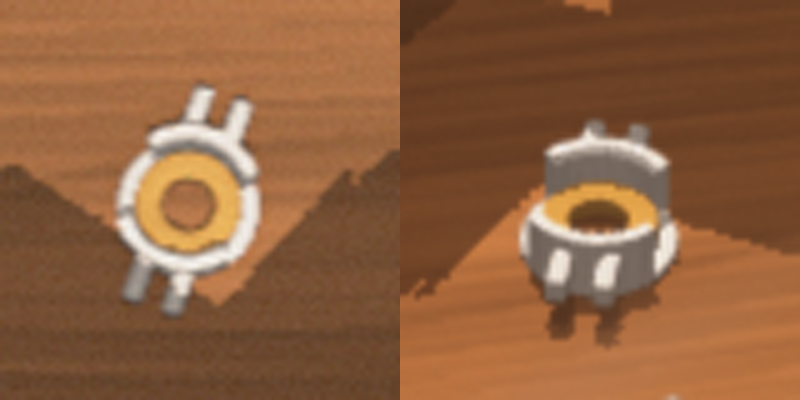

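Die lies flat, gold annulus evenly inside the bore at crop (188,203). Now the spacer.

```bash
python3 -m inch '[-1,-0.108,0.02,-0.3,0,-1,0,0,-0.35,0,-1,0,0,-0.3,0,-1,0,0,-0.2,0,-1,0,0,-0.1,0]' >/dev/null
python3 -m inch '[-1,0,0,0,0,1,0,0,0,0,1,0,0,0,0,1,0,0,0,0,1,0,0,0,0]' 25 >/dev/null
python3 -m inch '[1,0,0,0,0,1,0,0,0,0]' >/dev/null
python3 -c "from h import *;st()"
python3 -m inch '[1,0,0,0.05,0,1,0,0,0.15,0,1,0,0,0.3,0,1,0,0,0.3,0,1,0,0,0,0]' >/dev/null
python3 -m inch '[1,0,0,0,0,1,0,0,0,0]' >/dev/null
python3 - <<'E'
from h import *
st(); s=read_camera("scene");st()
cv2.imwrite("pics/g4.png",crop(s,110,140,100,100,6))
y=np.array([np.cos(np.radians(72)),np.sin(np.radians(72)),0]);p=monitor.get_state()['tcp_pos']
print([w2px("scene",p+[0,0,z]) for z in(0,.003,.006)])
E
```

```text
9.6833 [ 0.4062 -0.2414  0.0055] yaw_y -108.0 [-0.1  2.1  8.7] 0.0533 24.5
10.2667 [ 0.4053 -0.241   0.0839] yaw_y -108.0 [ 0.5  0.9 -0.8] 0.0533 26.5
10.3167 [ 0.405  -0.2408  0.0833] yaw_y -108.1 [ 0.6 -0.  -0.6] 0.053 26.5
[(np.float64(158.09018360487704), np.float64(191.68296879497166)), (np.float64(157.9106003128377), np.float64(190.623415206229)), (np.float64(157.73039904254813), np.float64(189.56021550394578))]
```

View pics/g4.png

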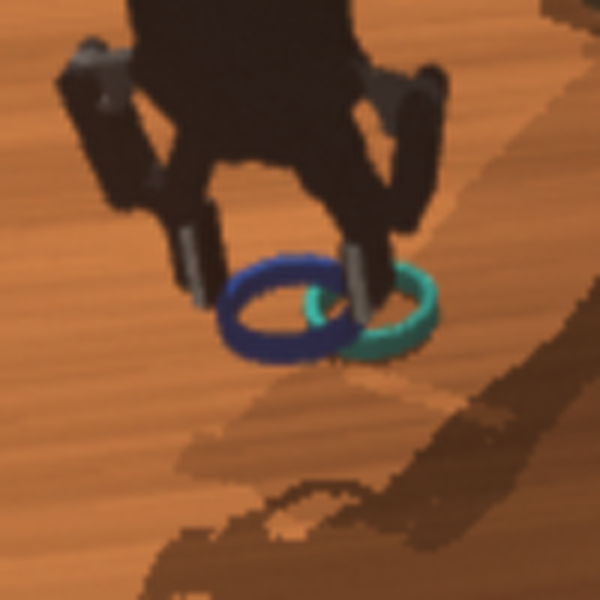

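```bash
python3 -m inch '[1,0.108,0.332,0,0,1,0.108,0.332,0,0,1,0.108,0.332,0,0,1,0.108,0.332,0,0,1,0.108,0.332,0,0]' >/dev/null
python3 -m inch '[1,0.108,0.332,0,0,1,0.108,0.332,-0.1,0,1,0,0,-0.2,0,1,0,0,-0.05,0,1,0,0,0,0]' >/dev/null
python3 -m inch '[1,0,0,0,0]' >/dev/null
python3 -c "
from h import *
st();read_camera('scene');st();read_camera('scene');st()"
```

```text
11.2333 [ 0.4806 -0.0094  0.0486] yaw_y -108.1 [ 1.  -1.1  0.7] 0.0532 26.6
11.2833 [ 0.4809 -0.0095  0.0491] yaw_y -108.1 [ 0.1 -0.6  0.3] 0.0534 26.6
11.3333 [ 0.4811 -0.0096  0.0494] yaw_y -108.1 [ 0.2  0.2 -0.5] 0.0529 26.6
```

```bash
python3 -m inch '[1,0,0.006,-0.06,0,1,0,0,-0.03,0,1,0,0,-0.03,0,1,0,0,-0.03,0,1,0,0,0,0]' >/dev/null
python3 -c "from h import *;st()"
python3 -m inch '[1,0,0,-0.03,0,1,0,0,-0.03,0,1,0,0,0,0]' >/dev/null
python3 -c "from h import *;st()"
```

```text
11.75 [ 0.4806 -0.0081  0.0332] yaw_y -108.1 [-0.3  0.2  0.3] 0.0535 26.6
12.0 [ 0.4807 -0.0081  0.0272] yaw_y -108.1 [-0.2  0.1 -0.4] 0.0532 26.6
```

```bash
python3 -m inch '[1,0,0,-0.02,0,1,0,0,-0.02,0,1,0,0,-0.01,0,1,0,0,0,0]' >/dev/null
python3 -c "from h import *;st()"
python3 -m inch '[1,0,0,-0.01,0,1,0,0,-0.01,0,1,0,0,0,0]' >/dev/null
python3 -c "from h import *;st()"
```

```text
12.3333 [ 0.4809 -0.0081  0.0225] yaw_y -108.0 [-0.5 -0.8  0. ] 0.0534 26.6
12.5833 [ 0.4811 -0.0081  0.0214] yaw_y -108.0 [-5.4  0.3 11.2] 0.0532 27.9
```

```bash
python3 -m inch '[-1,0,0,0,0,-1,0,0,0,0,-1,0,0,0,0,-1,0,0,0,0,-1,0,0,0,0]' >/dev/null
python3 -m inch '[-1,0,0,0.1,0,-1,0,0,0.2,0,-1,0,0,0.3,0,-1,0,0,0.3,0,-1,0,-0.1,0.3,0]' >/dev/null
python3 -m inch '[-1,0,-0.35,0,1,-1,0,-0.35,0,1,-1,0,-0.35,0,1,-1,0,-0.35,0,1,-1,0,-0.35,0,1]' >/dev/null
python3 -m inch '[-1,0,-0.25,0,1,-1,0,0,0,1,-1,0,0,0,1,-1,0,0,0,1,-1,0,0,0,0.5]' >/dev/null
python3 - <<'E'
from h import *
st(); s=read_camera("scene"); t=read_camera("top")
a=np.hstack([crop(t,273,195,50,38,8),crop(s,240,200,50,38,8)]);b=np.hstack([crop(t,270,135,50,37,8),crop(s,260,253,50,37,8)])
cv2.imwrite("pics/g5.png",np.vstack([a,b]))
E
```

```text
14.25 [ 0.4808 -0.2183  0.1415] yaw_y -64.3 [ 1.4 -0.7 -0. ] 0.0853 0.0
```

View pics/g5.png

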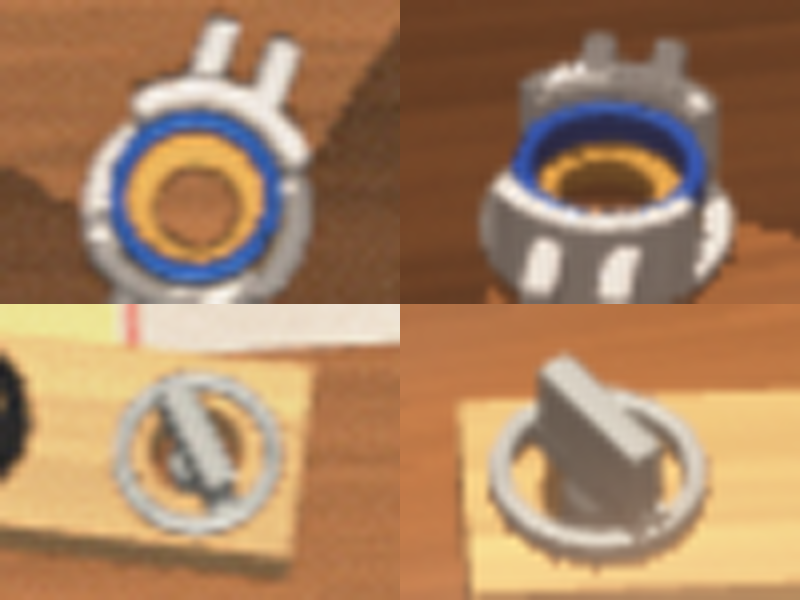

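Run:
```python
from h import *
T=lambda x,y,z:px2w("top",270+x/8-.44,135+(y-304)/8-.44,z)
S=lambda x,y,z:px2w("scene",260+(x-400)/8-.44,253+(y-304)/8-.44,z)
print("ring",T(198.5,453.5,.0295),S(598,475,.0295))
print("bar",T(199.5,436,.054),S(600.5,404,.054))
for f,a,b in((T,(177,385),(221,487)),(S,(553,358),(647,449))):
    d=f(*b,.054)-f(*a,.054);print(np.degrees(np.arctan2(d[1],d[0])),np.linalg.norm(d))
# spacer top in holder (z .028)
print("spacer top",px2w("top",273+197/8-.44,195+197/8-.44,.028),px2w("scene",240+(609-400)/8-.44,200+(159)/8-.44,.028)); st()
```

```text
ring [ 0.65474879 -0.00220966  0.0295    ] [ 0.65474429 -0.00152264  0.0295    ]
bar [ 0.65216574 -0.00280067  0.054     ] [ 0.65372082 -0.00136634  0.054     ]
-157.98567178000508 0.037038897249135026
25.10476913737666 0.0386106370843119
spacer top [ 0.48001103 -0.00849271  0.028     ] [ 0.47957447 -0.00729236  0.028     ]
14.35 [ 0.4809 -0.2181  0.1415] yaw_y -64.5 [0.3 0.2 0.5] 0.0855 0.0
```

```bash
python3 -m inch '[-0.1,0.247,0.309,0,-0.25,-0.1,0.247,0.309,0,0,-0.1,0.247,0.309,0,0,-0.1,0.247,0.309,0,0,-0.1,0.247,0.309,0,0]' 60 >/dev/null
python3 -m inch '[-0.1,0.247,0.309,-0.1,0,-0.1,0.247,0.309,-0.2,0,-0.1,0,0,-0.2,0,-0.1,0,0,0,0,-0.1,0,0,0,0]' >/dev/null
python3 -m inch '[-0.1,0,0,0,0]' >/dev/null
python3 -c "from h import *;st()"
```

```text
15.2667 [ 0.6525 -0.0045  0.0935] yaw_y -65.7 [ 0.4 -0.1  0.4] 0.0467 0.0
```

```bash
python3 -m inch '[-0.1,0.015,0.02,-0.2,0,-0.1,0,0,-0.2,0,-0.1,0,0,-0.1,0,-0.1,0,0,-0.045,0,-0.1,0,0,0,0]' >/dev/null
python3 -c "from h import *;st()"
python3 -m inch '[1,0,0,0,0,1,0,0,0,0,1,0,0,0,0,1,0,0,0,0,1,0,0,0,0]' 60 >/dev/null
python3 -c "from h import *;st()"
```

```text
15.6833 [ 0.6538 -0.0023  0.0378] yaw_y -65.7 [-0.4 -0.3  1. ] 0.047 0.0
16.1 [ 0.6545 -0.0018  0.0388] yaw_y -65.6 [-0.6 -1.7  7.6] 0.0084 60.8
```

```bash
python3 -m inch '[1,0,0,0.05,0,1,0,0,0.1,0,1,0,0,0.2,0,1,0,0,0.25,0,1,0,0,0.05,0]' >/dev/null
python3 -m inch '[1,-0.3,-0.011,0,0,1,-0.35,-0.013,0,0,1,-0.35,-0.013,0,0,1,-0.35,-0.013,0,0,1,-0.25,-0.009,0,0]' >/dev/null
python3 -m inch '[1,-0.14,-0.006,0,0,1,0,0,0,0,1,0,0,0,0,1,0,0,0,0]' >/dev/null
python3 - <<'E'
from h import *
st(); s=read_camera("scene");st()
cv2.imwrite("pics/g6.png",crop(s,215,130,100,100,6))
p=monitor.get_state()['tcp_pos']
print(w2px("scene",p+[0,0,-.009]),w2px("scene",(.4805,-.0083,.034)))
E
```

```text
17.2667 [ 0.4806 -0.0081  0.1027] yaw_y -65.7 [ 0.   1.  -1.9] 0.0084 59.6
17.3167 [ 0.4806 -0.0081  0.1025] yaw_y -65.6 [-1.  -0.1 -1.6] 0.0081 59.6
(np.float64(265.5236380376621), np.float64(197.15553283753465)) (np.float64(265.3348070819012), np.float64(217.74398919015718))
```

View pics/g6.png

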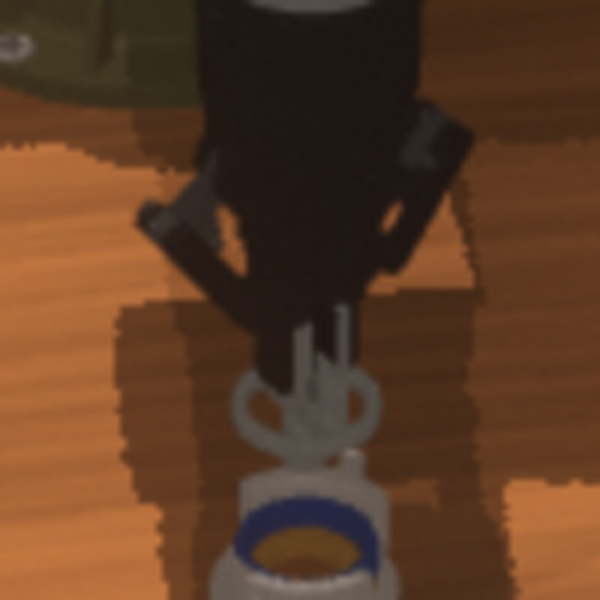

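Bridge is held level, ring centre at crop (306,412), above the holder, whose bore centre is at crop x ≈305.

```bash
python3 -m inch '[1,0,0,-0.15,0,1,0,0,-0.15,0,1,0,0,-0.13,0,1,0,0,-0.08,0,1,0,0,0,0]' >/dev/null
python3 -c "from h import *;st()"
python3 -m inch '[1,0,0,-0.02,0,1,0,0,-0.02,0,1,0,0,-0.02,0,1,0,0,0,0]' >/dev/null
python3 -c "from h import *;st()"
```

```text
17.7333 [ 0.4795 -0.008   0.0499] yaw_y -65.6 [ 1.1 -0.3 -2. ] 0.0084 59.6
18.0667 [ 0.48   -0.0081  0.0456] yaw_y -65.6 [ 0.3 -0.6 -2.9] 0.0083 59.6
```

```bash
python3 -m inch '[1,0,0,-0.02,0,1,0,0,-0.01,0,1,0,0,0,0]' >/dev/null
python3 -c "from h import *;st()"
python3 -m inch '[1,0,0,-0.01,0,1,0,0,-0.01,0,1,0,0,0,0]' >/dev/null
python3 -c "from h import *;st()"
```

```text
18.3167 [ 0.4798 -0.0081  0.0424] yaw_y -65.6 [-0.4  0.2 -1.6] 0.0083 59.6
18.5667 [ 0.48   -0.0082  0.0408] yaw_y -65.7 [-1.1 -0.6  2.7] 0.0085 60.2
```

```bash
python3 -m inch '[1,0,0,-0.01,0,1,0,0,-0.005,0,1,0,0,0,0]' >/dev/null
python3 -c "from h import *;st()"
python3 -m inch '[-0.3,0,0,0.01,0,-0.3,0,0,0,0,-0.3,0,0,0,0,-0.3,0,0,0,0,-0.3,0,0,0,0]' >/dev/null
python3 -m inch '[-0.3,0,0,0.1,0,-0.3,0,0,0.2,0,-0.3,0,0,0.3,0,-0.3,0,0,0.3,0,-0.3,0,-0.1,0.1,0]' >/dev/null
python3 -m inch '[-0.3,0,-0.35,0,0,-0.3,0,-0.35,0,0,-0.3,0,-0.35,0,0,-0.3,0,-0.35,0,0,-0.3,0,-0.35,0,0]' >/dev/null
python3 -m inch '[-0.3,0,-0.3,0,0,-0.3,0,0,0,0,-0.3,0,0,0,0]' >/dev/null
python3 - <<'E'
from h import *
st(); s=read_camera("scene"); t=read_camera("top")
cv2.imwrite("pics/g7.png",np.vstack([np.hstack([crop(t,260,185,70,52,5.7),crop(s,230,190,70,52,5.7)]),cv2.resize(s,(798,296))[:, :]]))
E
```

```text
18.8167 [ 0.4802 -0.0082  0.0407] yaw_y -65.6 [-12.5   1.4  26.9] 0.0084 63.6
20.3167 [ 0.4794 -0.2244  0.1399] yaw_y -65.8 [0.1 0.  0.2] 0.0556 0.0
```

View pics/g7.png

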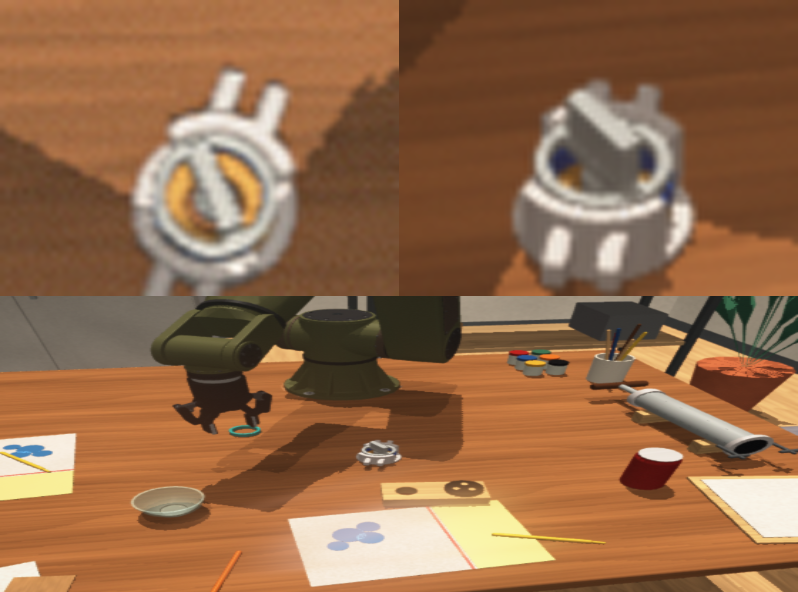

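The bridge sits flat in the bore at crop (210,195). It stopped firmly at the predicted home height (.0407 against .0408 m), and the other objects are undisturbed.

```bash
python3 -c "
from plant import ctrl
print(ctrl.hand_in())"
```

```text
the job is handed in; nothing more can be done
None
```

The die, spacer and bridge are in the holder in that order. Each came to a firm stop at its expected height and looked flat in the last pictures. The spare die, can, bowl and turquoise ring were not touched, and I handed the job in at about 20 s; no verdict came back.

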